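# Point out the jar and its carton to the packer, then confirm

### The job

Show the packer what goes where, without touching the goods: point the fingertips down at the squat white jar (the shortest of the three white containers), a few centimetres above the middle of its lid, and stay there for two seconds, then point in the same way at the smallest of the three open cartons, just above the middle of its mouth, for two seconds, and last press the button on the grey call box fully down to confirm, let it spring back and draw away. Touch none of the jars, rolls, parcels and cartons, move and lift nothing, and point at nothing else: keep the fingertips at least 10 cm above the other jars, rolls and cartons whenever you pass over them.

Things in the scene. Friction and masses are not known exactly. Their poses are not given: they have to be found in the camera images.
- jar_squat: the jar to point at: the shortest and widest of three closed white plastic containers, loose, standing upright, 76 mm across and 55 mm high with its cap; origin at the centre of its underside, z up
- jar_squat_top (a point): centre of the top of the squat jar's cap, 55 mm above the table
- jar_mid: bystander: the middle-height white jar, 66 mm across, 90 mm high, loose; origin at the centre of its underside
- jar_mid_top (a point): centre of that jar's top, 90 mm above the table
- bottle_tall: bystander: the tall slim white bottle, 60 mm across, 120 mm high, loose; origin at the centre of its underside
- bottle_tall_top (a point): centre of the bottle's top, 120 mm above the table
- tape_roll: bystander: a roll of clear packing tape lying flat, 90 mm across with a 68 mm hole, 48 mm high, loose; origin at the centre of its underside
- tape_roll_top (a point): centre of the tape roll's hole at the height of its top, 48 mm above the table
- carton_small: the carton to point at: the smallest of three open-topped brown cartons, fixed to the table; 130 mm along its own x, 100 mm along its own y, 80 mm high, walls 4 mm; its front and back flaps (x sides) hang folded down outside and reach 16 mm further out; origin at the centre of its underside, z up
- carton_small_mouth (a point): centre of the small carton's open mouth, level with its rim, 80 mm above the table
- carton_medium: bystander: the medium open carton, 130 mm by 145 mm (own x by y), 95 mm high, same make, fixed; origin at the centre of its underside
- carton_medium_mouth (a point): centre of its open mouth, 95 mm above the table
- carton_large: bystander: the large open carton, 130 mm by 200 mm (own x by y), 110 mm high, same make, fixed; origin at the centre of its underside
- carton_large_mouth (a point): centre of its open mouth, 110 mm above the table
- parcel: bystander: a small closed brown parcel at the right edge of the work, 110 by 80 by 50 mm high, loose; origin at the centre of its underside
- label_roll: bystander: a roll of paper labels standing on its end at the left edge of the work, 80 mm across, 60 mm high, loose; origin at the centre of its underside
- callbox: the call box: a grey block 80 by 80 mm, 60 mm high, fixed to the table, with the confirm button in a round black housing 48 mm across in the middle of its top; origin at the centre of its underside, z up
- confirm (a joint): travel of the confirm button in m: 0 up, 0.006 fully down; it moves straight down, springs back when let go, and takes about 5 N to go fully down
- confirm_top (a point): centre of the top face of the round white button cap (32 mm across) on the call box, 82 mm above the table when it is up

How it is judged (in metres and radians):
On the way, in this order (a step that is already met when the one before it is completed fails the run):
1. the fingertips dwell just above the middle of the squat jar (grasp point within 25 mm of its centre line, at most 80 mm above its top, so fingertips up to about 6 cm above) for 1.5 s (horizontal distance between the grasp point and jar_squat_top below 0.025 m and z of the grasp point in the frame of jar_squat_top between 0 and 0.08 m), for 1.5 s.
2. the fingertips dwell just above the mouth of the smallest carton (grasp point within 30 mm of its centre line, between its rim and 80 mm above it) for 1.5 s (horizontal distance between the grasp point and carton_small_mouth below 0.03 m and z of the grasp point in the frame of carton_small_mouth between 0 and 0.08 m), for 1.5 s.
3. the confirm button is pressed down by the fingers (4.5 mm of its 6 mm) (value of joint confirm above 0.0045 m and contact force between the fingers and callbox above 0.5 N), for 0.05 s.
At the end, for the whole second after the job is handed in: the button is up again (within 1.5 mm) and every loose jar, bottle, roll and parcel stands still and upright within 10 mm of where it began (value of joint confirm below 0.0015 m and distance of each of jar_squat, jar_mid, bottle_tall, tape_roll, parcel, label_roll from where it was at the start of the episode below 0.01 m and linear speed of each of jar_squat, jar_mid, bottle_tall, tape_roll, parcel, label_roll below 0.02 m/s and angle between each of jar_squat, jar_mid, bottle_tall, tape_roll, parcel, label_roll's own z axis and vertical below 0.2 rad); the robot touches nothing.
It fails at once if a jar, bottle, roll, parcel or carton is touched by the robot (contact force between any of the fingers, the arm and jar_squat above 0.3 N or contact force between any of the fingers, the arm and jar_mid above 0.3 N or contact force between any of the fingers, the arm and bottle_tall above 0.3 N or contact force between any of the fingers, the arm and tape_roll above 0.3 N or contact force between any of the fingers, the arm and parcel above 0.3 N or contact force between any of the fingers, the arm and label_roll above 0.3 N or contact force between any of the fingers, the arm and carton_large above 0.3 N or contact force between any of the fingers, the arm and carton_medium above 0.3 N or contact force between any of the fingers, the arm and carton_small above 0.3 N).
It fails at once if a loose thing is moved by more than 10 mm, lifted or knocked over (distance of any of jar_squat, jar_mid, bottle_tall, tape_roll, parcel, label_roll from where it was at the start of the episode above 0.01 m or angle between any of jar_squat, jar_mid, bottle_tall, tape_roll, parcel, label_roll's own z axis and vertical above 0.2 rad).
It fails at once if the robot comes down over a wrong jar, bottle, roll or carton (fingertips within about 6 cm above its top, within 3 cm of its centre line), as if pointing at it ((horizontal distance between the grasp point and jar_mid_top below 0.03 m and z of the grasp point in the frame of jar_mid_top between 0 and 0.08 m) or (horizontal distance between the grasp point and bottle_tall_top below 0.03 m and z of the grasp point in the frame of bottle_tall_top between 0 and 0.08 m) or (horizontal distance between the grasp point and tape_roll_top below 0.03 m and z of the grasp point in the frame of tape_roll_top between 0 and 0.08 m) or (horizontal distance between the grasp point and carton_large_mouth below 0.03 m and z of the grasp point in the frame of carton_large_mouth between 0 and 0.08 m) or (horizontal distance between the grasp point and carton_medium_mouth below 0.03 m and z of the grasp point in the frame of carton_medium_mouth between 0 and 0.08 m)).
It also fails if it takes over 58 s, if anything falls off the work surface, if the arm or the gripper's body presses on something with over 40 N, if the wrist force passes 120 N, or if a joint passes its speed limit or range.

### The arm

A 6-joint arm with a two-finger parallel gripper is mounted at the origin on the work surface. World frame = base frame: x ahead of the robot, y to its left, z up, the work surface at z = 0. Lengths are in m, angles in degrees, forces in N, time in s.
With the tool pointing down it reaches from about 0.4 to 0.825 m from the base axis. Payload 7 kg.
Tool frame: the origin (TCP) lies at the centre of the arm's flange, where the gripper is bolted on; the fingertips stand 178 mm ahead of it and the grasp point (between the pads) lies 159 mm ahead of it; x points along the fingers, y is the direction in which the jaws open and shut, and the axes are right-handed (so a half turn about x gives the same grasp; the last joint's range is limited). The gripper opens to 88 mm and grips with 3 to 60 N. Pads are 19 mm wide; open, the fingers measure 130 mm over their backs; the gripper's body (78 mm by 193 mm) begins 47 mm behind the grasp point.
Start: joints at [88.356, 20.546, 0.682, 0, -70.136, -16.507], TCP at [0.21, 0.641, 0.405] pointing down, gripper open.
Joint ranges: [-176.03, 176.03], [-82.01, 121.73], [-58.28, 71.71], [-173.87, 95.51], [-174.79, -0.11], [-173.66, 173.66]. Speed limits (degrees/s): [136.94, 136.94, 172.46, 180, 180, 180].

### API

Orientations are given as [roll, pitch, yaw] about the fixed x, y, z axes, in that order (R = Rz(yaw) Ry(pitch) Rx(roll)).
In Python, from plant import ctrl gives the robot as it stands. The module is installed in compiled form; this text tells all that it offers.
- The arm moves only by the shell command python3 -m inch 'ROWS'. ROWS is JSON, one flat list of numbers, 7 for each row, row after row: the shift along the tool's x, y, z in m, then the turn, a rotation vector about the tool's x, y, z in degrees, then the finger opening in m, from 0 to 0.0876. In form: [dx, dy, dz, rx, ry, rz, hand, dx, dy, dz, rx, ry, rz, hand, ...]. A call has 1 to 20 rows; each row shifts and turns the pose as measured when the row begins, along the tool's axes as they then stand; what a row does not reach is not made up. A row lasts 1/8 s, in which the tool goes at most 62.5 mm and 10.7 degrees, less where a joint would pass 70% of its speed; a pose out of reach is approached as far as the arm can. A call with a gripper value outside its range is refused whole. The fingers move at their own pace and stop on an object; the grip force is fixed at half the most. Time passes only in rows, so rows that do not move let the fingers close. It gives the time, the measured TCP pose, the force and the opening at its end, in the units of the state.
- ctrl.get_obs(): the state, without advancing time (a new reading comes with each control period).
- ctrl.snapshot(name): name is "side" or "top" or "wrist"; returns a dict with "color" (400x640x3 uint8, red, green, blue), "depth" (400x640 float32, m along the optical axis (not along the pixel's ray), 0 where there is no reading), "K" (3x3 intrinsics, pixels), "position" and "attitude" of the camera in the world; the wrist camera has in their place "hand_eye" (4x4, takes a point from camera to tool coordinates, whose origin is the TCP and whose axes are the tool frame's). Camera axes: x right, y up, looking along -z (the intrinsics and any distortion apply to the point x, -y, -z); pixel columns grow to the right and rows downward; lengths in m; the calibration is good to about 2 mm. A picture is of the moment at which its call begins: read the wrist's pose just before it.
- ctrl.close_job(): hands the job in, once; it reports no verdict.
The state is a dict: "clock": time; "joint_pos": joint angles; "qvel": joint speeds; "tau": joint torques, N m; "tool_pos": TCP position; "orientation": TCP orientation; "force": force on the tool from outside, world axes, zero at the start; "moment": the same for the moment, N m; "opening": finger opening in m.
Only numpy, scipy, OpenCV 4.12 (cv2) and the standard library are available. Lean on these libraries where they do the work, as an engineer would, in place of code of your own. Each camera call takes 0.05 s, during which the arm holds its last target.

## Working session

There is one attempt and no reset: what is moved stays moved. The work goes in short steps, Python scripts to look and compute and a shell command to move; the robot and the scene stay as the last step left them, time stands still between calls to the robot, and variables do not carry over. Pictures are saved under pics/ and viewed, and the job is handed in when it is done.

```bash
mkdir -p pics
python3 - <<'E'
from plant import ctrl
import cv2,numpy as np
o=ctrl.get_obs();print({k:np.round(v,3).tolist() for k,v in o.items()})
for n in("top","side"):
    s=ctrl.snapshot(n);cv2.imwrite(f"pics/{n}0.png",s["color"][...,::-1]);np.savez(f"{n}0.npz",**{k:v for k,v in s.items()})
    print(n,s["K"],s["position"],s["attitude"],[k for k in s])
E
```

```text
{'clock': 0.0, 'joint_pos': [88.356, 20.59, 0.633, -0.021, -70.138, -16.507], 'qvel': [-0.011, 0.039, 0.018, -0.038, 0.029, 0.013], 'tau': [0.001, -58.272, 29.305, 6.997, 0.007, -0.0], 'tool_pos': [0.21, 0.641, 0.404], 'orientation': [94.642, 89.903, -103.515], 'force': [0.516, 0.425, -1.017], 'moment': [-0.03, 0.025, -0.011], 'opening': 0.087}
top [[407.94797046   0.         318.91773394]
 [  0.         407.94797046 198.56624902]
 [  0.           0.           1.        ]] [ 0.27659701 -0.0125575   1.52319156] [ 10.47973411   1.1433256  -90.02431485] ['color', 'depth', 'K', 'position', 'attitude']
side [[399.26437941   0.         320.10245861]
 [  0.         399.26437941 198.31500144]
 [  0.           0.           1.        ]] [-0.12496325 -0.65851332  1.13420685] [ 41.89498974  -0.48829327 -43.26338804] ['color', 'depth', 'K', 'position', 'attitude']
```

View pics/top0.png

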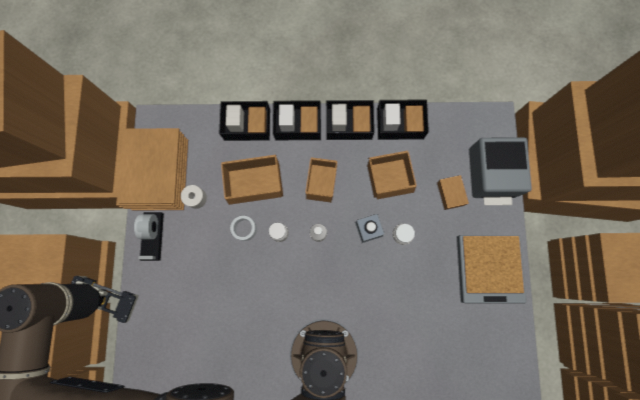

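View pics/side0.png

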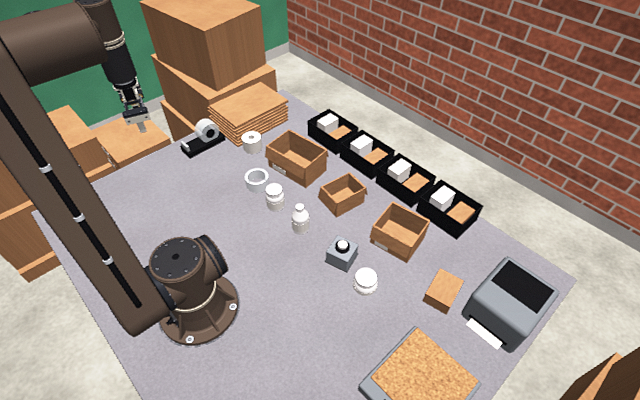

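The top view shows the squat jar near (404,233), the call box near (371,228), and the small carton near (322,179). The bystanders are the bottle (318,232), mid jar (278,232), tape (243,228), large carton (252,179), medium carton (391,175) and parcel (453,192). I'll measure these next.

```bash
cat > h.py <<'E'
import numpy as np,cv2
from scipy.spatial.transform import Rotation as Ro
def R(a): return Ro.from_euler('xyz',a,degrees=True).as_matrix()
def ray(s,px,z):
    u,v=px;K=s["K"];d=R(s["attitude"])@np.array([(u-K[0,2])/K[0,0],-(v-K[1,2])/K[1,1],-1.])
    p=s["position"];return p+d*(z-p[2])/d[2]
def cloud(s):
    d=s["depth"];K=s["K"];v,u=np.mgrid[:d.shape[0],:d.shape[1]]
    P=np.stack([(u-K[0,2])/K[0,0]*d,-(v-K[1,2])/K[1,1]*d,-d],-1)
    return P@R(s["attitude"]).T+s["position"]
E
python3 - <<'E'
from h import *
for n in("top","side"):
    s=dict(np.load(n+"0.npz"));C=cloud(s);hsv=cv2.cvtColor(s["color"],cv2.COLOR_RGB2HSV)
    ok=(s["depth"]>0)
    print(n,"table z",np.median(C[...,2][ok&(abs(C[...,0]-.35)<.05)&(abs(C[...,1])<.2)]))
    m=(ok&(C[...,2]>.02)&(C[...,2]<.2)&(C[...,0]>.4)&(C[...,0]<.85)&(abs(C[...,1])<.56)).astype(np.uint8)
    k,l,st,c=cv2.connectedComponentsWithStats(m)
    for i in range(1,k):
        if st[i,4]<30: continue
        q=l==i;zt=np.percentile(C[q][:,2],95);t=C[q&(C[...,2]>zt-.008)]
        r=cv2.minAreaRect(t[:,:2].astype(np.float32))
        print(np.round(c[i],1),st[i,4],"ztop %.3f"%zt,"rect",np.round(r[0],3),np.round(r[1],3),round(r[2],1),"mean",np.round(t.mean(0),3),"col",np.median(s["color"][q],0))
t=dict(np.load("top0.npz"))["color"][90:310,170:490,::-1]
cv2.imwrite("pics/topcrop.png",cv2.resize(t,None,fx=2.5,fy=2.5,interpolation=cv2.INTER_CUBIC))
E
```

```text
top table z 0.0011501640546515146
[247.2 131.1] 586 ztop 0.081 rect [0.819 0.303] [0.181 0.059] 88.9 mean [0.803 0.308 0.079] col [25. 24. 25.]
[233.5 124.5] 157 ztop 0.080 rect [0.837 0.342] [0.047 0.024] 89.9 mean [0.837 0.343 0.077] col [141. 139. 133.]
[299.8 131.1] 550 ztop 0.082 rect [0.817 0.104] [0.176 0.056] 89.8 mean [0.802 0.103 0.08 ] col [29. 29. 30.]
[285.8 124.1] 153 ztop 0.080 rect [0.837 0.142] [0.049 0.026] 89.0 mean [0.838 0.143 0.076] col [173. 173. 169.]
[354.  130.7] 527 ztop 0.082 rect [ 0.818 -0.098] [0.058 0.176] 0.2 mean [ 0.8   -0.096  0.08 ] col [33. 33. 33.]
[338.4 123.7] 150 ztop 0.080 rect [ 0.837 -0.057] [0.049 0.026] 89.0 mean [ 0.837 -0.057  0.077] col [160.  157.  150.5]
[406.7 129.9] 596 ztop 0.080 rect [ 0.819 -0.297] [0.181 0.06 ] 89.9 mean [ 0.804 -0.291  0.078] col [24. 24. 23.]
[391.1 123.2] 155 ztop 0.078 rect [ 0.838 -0.258] [0.049 0.024] 88.8 mean [ 0.838 -0.257  0.075] col [148. 147. 144.]
[179.9 175.8] 1593 ztop 0.112 rect [0.665 0.544] [0.281 0.031] 0.1 mean [0.66  0.545 0.109] col [159. 122.  80.]
[476.7 168.1] 699 ztop 0.129 rect [ 0.6
[... 1953 characters left out ...]
00.3 218.5] 379 ztop 0.121 rect [0.429 0.016] [0.025 0.025] 15.6 mean [0.428 0.016 0.12 ] col [222. 216. 211.]
[342.1 251.2] 676 ztop 0.082 rect [ 0.448 -0.171] [0.043 0.037] 61.8 mean [ 0.445 -0.171  0.08 ] col [176. 178. 186.]
[483.1 282.6] 94 ztop 0.129 rect [ 0.658 -0.558] [0.181 0.004] 0.2 mean [ 0.656 -0.558  0.125] col [ 97.5 100.  105.5]
[367.1 279.2] 395 ztop 0.058 rect [ 0.43  -0.295] [0.059 0.064] 0.9 mean [ 0.428 -0.295  0.055] col [255. 254. 254.]
[443.6 289.6] 974 ztop 0.054 rect [ 0.579 -0.48 ] [0.114 0.08 ] 12.2 mean [ 0.577 -0.481  0.05 ] col [234. 180. 127.]
[422.5 334.8] 131 ztop 0.052 rect [ 0.408 -0.53 ] [0.058 0.017] 88.7 mean [ 0.408 -0.531  0.049] col [234. 181. 126.]
```

View pics/topcrop.png

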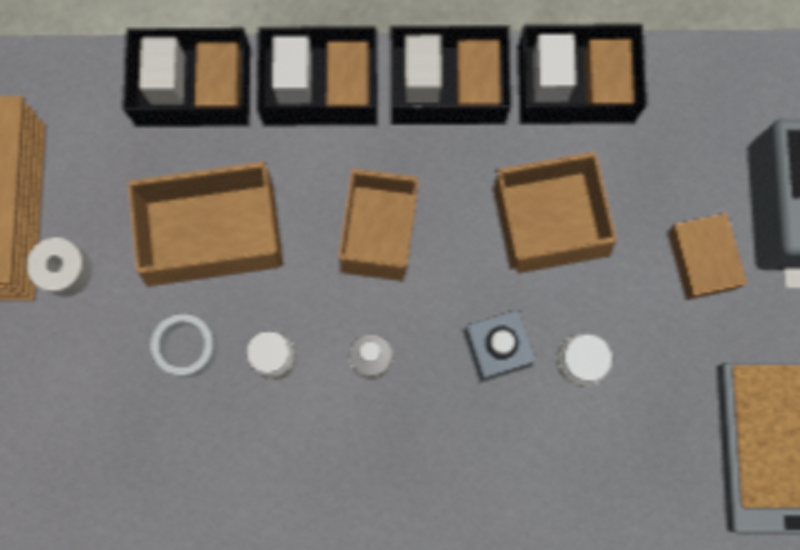

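Both views agree to about 5 mm, and the heights and sizes match the ones given. Next I'll refine the button and jar centres from the cap blobs and get the tool axes.

```bash
cat >> h.py <<'E'
def go(x,y,z):
    from plant import ctrl
    o=ctrl.get_obs();T=R(o["orientation"]);p=np.array(o["tool_pos"])
    print("t",o["clock"],"tcp",np.round(p,4),"toolx",np.round(T[:,0],3),"tooly",np.round(T[:,1],3),"toolz",np.round(T[:,2],3),"J",np.round(o["joint_pos"],1),"F",np.round(o["force"],2),"open",o["opening"])
    print("need tool shift",np.round(T.T@(np.array([x,y,z])-p),4))
    d=-np.cross(T[:,0],[0,0,-1]);print("level rotvec tool deg",np.round(np.degrees(T.T@np.cross(T[:,0],[0,0,-1])),2))
E
python3 - <<'E'
from h import *
for n,bb,jb in(("top",(371,228),(404,233)),("side",(342,245),(367,279))):
    s=dict(np.load(n+"0.npz"));g=s["color"].min(2)
    m=(g>175).astype(np.uint8);k,l,st,c=cv2.connectedComponentsWithStats(m)
    for nm,q,z in(("button",bb,.082),("squat",jb,.055)):
        i=1+np.argmin(np.hypot(*(c[1:]-q).T));print(n,nm,c[i],st[i],np.round(ray(s,c[i],z),4))
go(.48,.42,.44)
E
```

```text
top button [370.71153846 226.28846154] [367 223   8   8  52] [ 0.4427 -0.1672  0.082 ]
top squat [404.85384615 232.56538462] [396 224  19  18 260] [ 0.4228 -0.2919  0.055 ]
side button [318.61030495 273.01806293] [    0    52   640   348 99098] [ 0.3167 -0.1957  0.082 ]
side squat [318.61030495 273.01806293] [    0    52   640   348 99098] [ 0.328  -0.1839  0.055 ]
t 0.1 tcp [0.2102 0.6413 0.4038] toolx [-0.    -0.001 -1.   ] tooly [-0.312 -0.95   0.001] toolz [-0.95   0.312 -0.   ] J [ 88.4  20.6   0.6  -0.  -70.1 -16.5] F [-0.2   0.11 -0.12] open 0.08733870793678743
need tool shift [-0.0359  0.1262 -0.3253]
level rotvec tool deg [-0.   -0.01 -0.08]
```

```bash
python3 -m inch '[-0.02,0,0,0,0,0,0, -0.02,0,0,0,0,0,0, 0,0.014,-0.036,0,0,0,0, 0,0.014,-0.036,0,0,0,0, 0,0.014,-0.036,0,0,0,0, 0,0.014,-0.036,0,0,0,0, 0,0.014,-0.036,0,0,0,0, 0,0.014,-0.036,0,0,0,0, 0,0.014,-0.036,0,0,0,0, 0,0.014,-0.036,0,0,0,0, 0,0.014,-0.036,0,0,0,0]'; python3 -c "
from h import *
go(.55,.08,.44)"
```

```text
clock: 1.48
tool_pos: [0.4841, 0.4153, 0.4401]
orientation: [86.0, 89.3, -111.9]
force: [0.9, 0.2, -0.3]
opening: 0.0003
t 1.475 tcp [0.4841 0.4153 0.4401] toolx [-0.004 -0.011 -1.   ] tooly [-0.307 -0.952  0.012] toolz [-0.952  0.307  0.001] J [ 58.2  16.2  -1.    0.1 -73.5  13.9] F [ 0.9   0.24 -0.34] open 0.00026398154037946204
need tool shift [ 0.0034  0.2988 -0.1658]
level rotvec tool deg [-0.    0.05 -0.66]
```

```bash
python3 -m inch '[0,0.037,-0.021,0,0,0,0, 0,0.037,-0.021,0,0,0,0, 0,0.037,-0.021,0,0,0,0, 0,0.037,-0.021,0,0,0,0, 0,0.037,-0.021,0,0,0,0, 0,0.037,-0.021,0,0,0,0, 0,0.037,-0.021,0,0,0,0, 0,0.037,-0.021,0,0,0,0, 0,0.039,0,0,0,0,0, 0,0.039,0,0,0,0,0, 0,0.039,0,0,0,0,0, 0,0.039,0,0,0,0,0, 0,0.039,0,0,0,0,0, 0,0.039,0,0,0,0,0]'; python3 -c "
from h import *
go(.428,-.293,.44)"
```

```text
clock: 3.22
tool_pos: [0.4796, -0.1587, 0.4421]
orientation: [66.0, 88.8, -132.0]
force: [0.0, 0.2, -0.2]
opening: 0.0002
t 3.225 tcp [ 0.4796 -0.1587  0.4421] toolx [-0.014 -0.016 -1.   ] tooly [-0.309 -0.951  0.019] toolz [-0.951  0.309  0.008] J [  4.4   3.2 -17.1   0.9 -70.6  67.4] F [ 0.04  0.24 -0.23] open 0.0001882307853595028
need tool shift [0.0049 0.1437 0.0076]
level rotvec tool deg [-0.    0.49 -1.09]
```

```bash
python3 -m inch '[0,0.036,0.002,0,0.1,-0.3,0, 0,0.036,0.002,0,0.1,-0.3,0, 0,0.036,0.002,0,0.1,-0.3,0, 0,0.036,0.002,0,0.1,-0.3,0, 0,0,0,0,0,0,0]'
python3 - <<'E'
from h import *
go(.428,-.293,.275)
from plant import ctrl
o=ctrl.get_obs();s=ctrl.snapshot("wrist");np.savez("w1.npz",**s);cv2.imwrite("pics/w1.png",s["color"][...,::-1])
T=R(o["orientation"]);H=np.array(s["hand_eye"]);d=s["depth"];K=s["K"];v,u=np.mgrid[:400,:640]
P=np.stack([(u-K[0,2])/K[0,0]*d,-(v-K[1,2])/K[1,1]*d,-d],-1)@H[:3,:3].T+H[:3,3]
C=P@T.T+np.array(o["tool_pos"])
for nm,z,c in(("squat",.055,(.428,-.293)),("btn",.081,(.444,-.169))):
    m=(d>0)&(abs(C[...,2]-z)<.006)&(np.hypot(C[...,0]-c[0],C[...,1]-c[1])<.06)
    if m.sum()>20:
        r=cv2.minAreaRect(C[m][:,:2].astype(np.float32));print(nm,m.sum(),np.round(r[0],4),np.round(r[1],3),"mean",np.round(C[m].mean(0),4))
E
```

```text
clock: 3.85
tool_pos: [0.4237, -0.299, 0.4424]
orientation: [-35.2, 89.7, 126.7]
force: [0.0, -0.1, -0.2]
opening: 0.0006
t 3.85 tcp [ 0.4237 -0.299   0.4424] toolx [-0.003  0.004 -1.   ] tooly [-0.311 -0.95  -0.003] toolz [-0.95   0.311  0.004] J [-13.6   4.4 -15.2  -0.2 -70.6  85.5] F [ 0.04 -0.09 -0.16] open 0.0006103538728977293
need tool shift [ 0.1675 -0.0066 -0.0029]
level rotvec tool deg [0.   0.22 0.15]
squat 2048 [ 0.4254 -0.2932] [0.065 0.065] mean [ 0.4261 -0.2934  0.0555]
btn 548 [ 0.4461 -0.1696] [0.031 0.03 ] mean [ 0.4463 -0.1704  0.082 ]
```

View pics/w1.png

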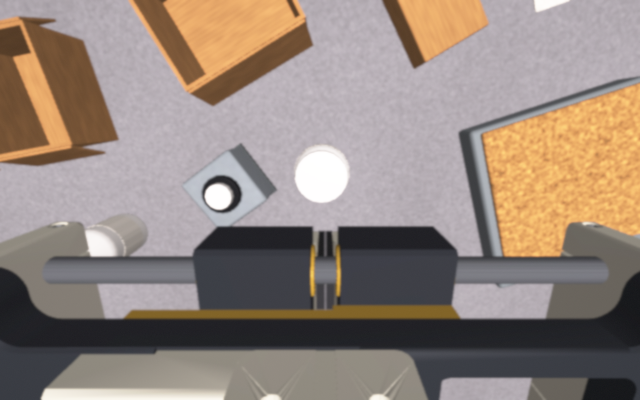

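The wrist view shows the squat jar at pixel (322,174) and the button at (219,196). It confirms the jar at (0.426, -0.293) and the button at (0.446, -0.170). I'll descend over the jar and dwell.

```bash
python3 -m inch '[0.03,-0.0015,0,0,0,0,0, 0.034,-0.0015,-0.001,0,0,0,0, 0.034,-0.0015,-0.001,0,0,0,0, 0.034,-0.0015,0,0,0,0,0, 0.033,0,0,0,0,0,0]'; python3 -c "
from h import *
go(.427,-.293,.275)"
```

```text
clock: 4.53
tool_pos: [0.4298, -0.2894, 0.2756]
orientation: [-132.3, 89.7, 29.7]
force: [0.9, -0.6, -1.0]
opening: 0.0008
t 4.525 tcp [ 0.4298 -0.2894  0.2756] toolx [ 0.004  0.002 -1.   ] tooly [-0.308 -0.951 -0.003] toolz [-0.951  0.308 -0.003] J [-12.3  13.  -28.7  -0.2 -48.   84.5] F [ 0.91 -0.62 -0.96] open 0.0007914823335018243
need tool shift [0.0006 0.0043 0.0016]
level rotvec tool deg [-0.   -0.17  0.19]
```

Within 5 mm of the jar centre at the right height. Dwelling 2.25 s.

```bash
python3 -m inch '[0,0.003,0.002,0,0,0,0, 0,0,0,0,0,0,0, 0,0,0,0,0,0,0, 0,0,0,0,0,0,0, 0,0,0,0,0,0,0, 0,0,0,0,0,0,0, 0,0,0,0,0,0,0, 0,0,0,0,0,0,0, 0,0,0,0,0,0,0, 0,0,0,0,0,0,0, 0,0,0,0,0,0,0, 0,0,0,0,0,0,0, 0,0,0,0,0,0,0, 0,0,0,0,0,0,0, 0,0,0,0,0,0,0, 0,0,0,0,0,0,0, 0,0,0,0,0,0,0, 0,0,0,0,0,0,0]'; python3 -c "
from h import *
go(.625,.008,.44)"
```

```text
clock: 6.78
tool_pos: [0.428, -0.2907, 0.2781]
orientation: [-146.4, 89.7, 15.8]
force: [0.6, 0.2, 0.6]
opening: 0.0002
t 6.775 tcp [ 0.428  -0.2907  0.2781] toolx [ 0.005  0.002 -1.   ] tooly [-0.306 -0.952 -0.003] toolz [-0.952  0.306 -0.005] J [-12.5  12.8 -28.7  -0.2 -48.3  84.8] F [0.59 0.24 0.64] open 0.00022085733637004367
need tool shift [-0.1603 -0.3451 -0.0969]
level rotvec tool deg [-0.   -0.27  0.18]
```

```bash
python3 -m inch '[-0.04,0,0,0,0,0,0, -0.04,0,0,0,0,0,0, -0.04,0,0,0,0,0,0, -0.04,0,0,0,0,0,0, 0,-0.0345,-0.01,0,0,0,0, 0,-0.0345,-0.01,0,0,0,0, 0,-0.0345,-0.01,0,0,0,0, 0,-0.0345,-0.01,0,0,0,0, 0,-0.0345,-0.01,0,0,0,0, 0,-0.0345,-0.01,0,0,0,0, 0,-0.0345,-0.01,0,0,0,0, 0,-0.0345,-0.01,0,0,0,0, 0,-0.0345,-0.01,0,0,0,0, 0,-0.0345,-0.01,0,0,0,0, 0,0,0,0,0,0,0]'; python3 -c "
from h import *
go(.625,.008,.30)
from plant import ctrl
o=ctrl.get_obs();s=ctrl.snapshot('wrist');cv2.imwrite('pics/w2.png',s['color'][...,::-1])
T=R(o['orientation']);H=np.array(s['hand_eye']);d=s['depth'];K=s['K'];v,u=np.mgrid[:400,:640]
P=np.stack([(u-K[0,2])/K[0,0]*d,-(v-K[1,2])/K[1,1]*d,-d],-1)@H[:3,:3].T+H[:3,3]
C=P@T.T+np.array(o['tool_pos'])
m=(d>0)&(abs(C[...,2]-.08)<.006)&(np.hypot(C[...,0]-.625,C[...,1]-.008)<.11)
r=cv2.minAreaRect(C[m][:,:2].astype(np.float32));print(m.sum(),r)
"
```

```text
clock: 8.65
tool_pos: [0.6333, 0.0163, 0.445]
orientation: [-142.8, 89.7, 19.3]
force: [-0.1, 0.7, -0.2]
opening: 0.0002
t 8.65 tcp [0.6333 0.0163 0.445 ] toolx [ 0.005  0.002 -1.   ] tooly [-0.308 -0.951 -0.003] toolz [-0.951  0.308 -0.004] J [ 19.1  15.3  -1.5  -0.  -72.9  53. ] F [-0.09  0.69 -0.19] open 0.00019376705155301608
need tool shift [0.1449 0.011  0.0059]
level rotvec tool deg [ 0.   -0.26  0.2 ]
1439 ((0.6282913684844971, 0.007185842841863632), (0.10032365471124649, 0.1384323537349701), 82.06806945800781)
```

View pics/w2.png

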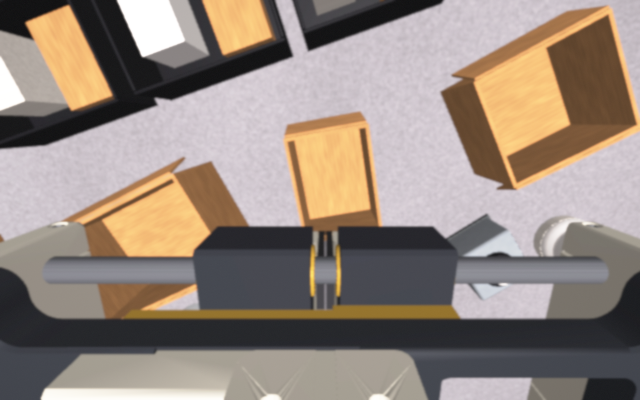

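The wrist view shows the small carton around pixels (332,170), with its centre at about (0.627, 0.007) and the right 100 x 138 mm outline. I'll descend to TCP z 0.30, which puts the fingertips about 42 mm above the rim, and dwell there.

```bash
python3 -m inch '[0.029,0.002,0.001,0,0,0,0, 0.029,0.002,0.001,0,0,0,0, 0.029,0.002,0.001,0,0,0,0, 0.029,0.002,0.001,0,0,0,0, 0.028,0.002,0.001,0,0,0,0]'; python3 -c "
from h import *
go(.626,.007,.30)"
```

```text
clock: 9.32
tool_pos: [0.6241, 0.0041, 0.301]
orientation: [-146.8, 89.3, 15.1]
force: [1.5, 0.0, -1.0]
opening: 0.0007
t 9.325 tcp [0.6241 0.0041 0.301 ] toolx [ 0.011  0.003 -1.   ] tooly [-0.31  -0.951 -0.006] toolz [-0.951  0.311 -0.01 ] J [ 18.3  20.3 -14.1   0.  -54.9  53.6] F [ 1.54  0.04 -0.97] open 0.000722675041078102
need tool shift [ 0.001  -0.0033 -0.0009]
level rotvec tool deg [-0.   -0.56  0.37]
```

```bash
python3 -m inch '[0,-0.002,0,0,-0.5,0.4,0, 0,0,0,0,0,0,0, 0,0,0,0,0,0,0, 0,0,0,0,0,0,0, 0,0,0,0,0,0,0, 0,0,0,0,0,0,0, 0,0,0,0,0,0,0, 0,0,0,0,0,0,0, 0,0,0,0,0,0,0, 0,0,0,0,0,0,0, 0,0,0,0,0,0,0, 0,0,0,0,0,0,0, 0,0,0,0,0,0,0, 0,0,0,0,0,0,0, 0,0,0,0,0,0,0, 0,0,0,0,0,0,0, 0,0,0,0,0,0,0, 0,0,0,0,0,0,0]'; python3 -c "
from h import *
go(.446,-.17,.43)"
```

```text
clock: 11.58
tool_pos: [0.6246, 0.0048, 0.304]
orientation: [172.1, 89.9, -26.0]
force: [0.5, 0.1, -0.1]
opening: 0.0003
t 11.575 tcp [0.6246 0.0048 0.304 ] toolx [ 0.002 -0.001 -1.   ] tooly [-0.311 -0.95   0.   ] toolz [-0.95   0.311 -0.002] J [ 18.4  20.4 -13.6   0.1 -55.9  53.4] F [ 0.52  0.06 -0.14] open 0.0003476908267749191
need tool shift [-0.1262  0.2218  0.1149]
level rotvec tool deg [-0.   -0.14 -0.02]
```

```bash
python3 -m inch '[-0.042,0,0,0,0,0,0, -0.042,0,0,0,0,0,0, -0.042,0,0,0,0,0,0, 0,0.032,0.0165,0,0,0,0, 0,0.032,0.0165,0,0,0,0, 0,0.032,0.0165,0,0,0,0, 0,0.032,0.0165,0,0,0,0, 0,0.032,0.0165,0,0,0,0, 0,0.032,0.0165,0,0,0,0, 0,0.028,0.0155,0,0,0,0, 0,0,0,0,0,0,0]'; python3 -c "
from h import *
go(.446,-.17,.285)"
```

```text
clock: 12.95
tool_pos: [0.4409, -0.1731, 0.4344]
orientation: [171.9, 89.8, -26.2]
force: [0.0, 0.1, -0.7]
opening: 0.0004
t 12.95 tcp [ 0.4409 -0.1731  0.4344] toolx [ 0.004 -0.002 -1.   ] tooly [-0.31  -0.951  0.001] toolz [-0.951  0.31  -0.004] J [  2.5  -0.1 -21.1   0.1 -68.8  69.4] F [ 0.05  0.06 -0.69] open 0.00040053065038119873
need tool shift [ 0.1494 -0.0047 -0.0033]
level rotvec tool deg [ 0.   -0.23 -0.03]
```

```bash
python3 -m inch '[0.03,-0.001,-0.001,0,0,0,0, 0.03,-0.001,-0.001,0,0,0,0, 0.03,-0.001,-0.001,0,0,0,0, 0.03,-0.001,0,0,0,0,0, 0.026,0,0,0,0,0,0, 0,0,0,0,0,0,0]'; python3 -c "
from h import *
go(.446,-.17,.260)
from plant import ctrl
s=ctrl.snapshot('side');cv2.imwrite('pics/s3.png',cv2.resize(s['color'][170:330,250:450,::-1],None,fx=3.5,fy=3.5))"
```

```text
clock: 13.7
tool_pos: [0.4483, -0.1693, 0.2861]
orientation: [-175.3, 89.5, -13.3]
force: [-0.9, 0.7, 0.4]
opening: 0.0008
t 13.7 tcp [ 0.4483 -0.1693  0.2861] toolx [ 0.009 -0.002 -1.   ] tooly [-0.31  -0.951 -0.001] toolz [-0.951  0.31  -0.009] J [  3.    8.6 -33.    0.2 -47.8  68.8] F [-0.87  0.67  0.38] open 0.0007707179094114773
need tool shift [0.026  0.0014 0.0022]
level rotvec tool deg [ 0.   -0.53  0.04]
```

View pics/s3.png

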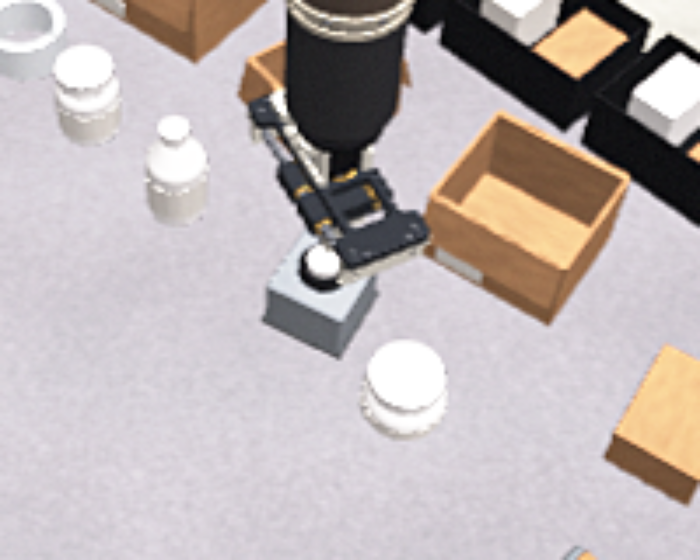

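The fingertips are about 25 mm above the button and lined up with it; nothing else is close. Pressing.

```bash
python3 -m inch '[0.01,0.001,0.001,0,-0.5,0,0, 0.01,0.0005,0.001,0,0,0,0, 0.004,0,0,0,0,0,0]'; python3 -m inch '[0.003,0,0,0,0,0,0, 0.003,0,0,0,0,0,0]'; python3 -c "
from h import *
go(.446,-.17,.254)"
```

```text
clock: 14.12
tool_pos: [0.448, -0.1701, 0.2645]
orientation: [-159.2, 89.6, 2.8]
force: [-1.2, -0.7, -0.9]
opening: 0.0004
clock: 14.38
tool_pos: [0.4481, -0.1701, 0.2584]
orientation: [-160.0, 89.6, 2.0]
force: [-1.2, 1.5, 2.7]
opening: -0.0
t 14.375 tcp [ 0.4481 -0.1701  0.2584] toolx [ 0.008  0.    -1.   ] tooly [-0.309 -0.951 -0.003] toolz [-0.951  0.309 -0.007] J [  2.8  10.9 -34.7   0.  -44.   69.2] F [-1.17  1.49  2.72] open -6.638003273322639e-06
need tool shift [0.0044 0.0005 0.002 ]
level rotvec tool deg [-0.   -0.41  0.15]
```

Contact has begun at about 2.7 N. I'll push through to the stop.

```bash
python3 -m inch '[0.003,0,0,0,0,0,0, 0.003,0,0,0,0,0,0]'; python3 -m inch '[0.002,0,0,0,0,0,0, 0.001,0,0,0,0,0,0]'
```

```text
clock: 14.62
tool_pos: [0.4483, -0.1702, 0.2537]
orientation: [-164.8, 89.5, -2.7]
force: [-12.7, 9.3, 41.0]
opening: 0.0007
clock: 14.88
tool_pos: [0.448, -0.17, 0.2542]
orientation: [-168.9, 89.5, -6.8]
force: [-5.5, 3.4, 15.0]
opening: 0.0005
```

The force rose to 41 N at tip height 0.076, so the button is on its stop. Withdrawing straight up.

```bash
python3 -m inch '[-0.01,0,0,0,0,0,0, -0.02,0,0,0,0,0,0, -0.03,0,0,0,0,0,0, -0.035,0,0,0,0,0,0, -0.035,0,0,0,0,0,0, -0.035,0,0,0,0,0,0, -0.02,0,0,0,0,0,0, 0,0,0,0,0,0,0, 0,0,0,0,0,0,0]'
python3 - <<'E'
from h import *
from plant import ctrl
go(.446,-.17,.43)
for n in ("top","side"):
    s=ctrl.snapshot(n);cv2.imwrite(f"pics/{n}9.png",s["color"][...,::-1])
    a=dict(np.load(n+"0.npz"));C0=cloud(a);C1=cloud(s)
    for nm,c,z,r in(("squat",(.427,-.293),.055,.05),("btn",(.445,-.17),.082,.025),("mid",(.43,.164),.09,.045),("bottle",(.427,.018),.12,.04),("tape",(.444,.297),.048,.06),("parcel",(.577,-.478),.05,.08)):
        f=[]
        for C in(C0,C1):
            m=(abs(C[...,2]-z)<.01)&(np.hypot(C[...,0]-c[0],C[...,1]-c[1])<r);f+=[int(m.sum()),np.round(C[m].mean(0),3).tolist()]
        print(n,nm,*f)
E
```

```text
clock: 16.0
tool_pos: [0.446, -0.1699, 0.4455]
orientation: [-165.5, 89.4, -3.4]
force: [-0.2, 0.1, 0.4]
opening: 0.0002
t 16.0 tcp [ 0.446  -0.1699  0.4455] toolx [ 0.011 -0.001 -1.   ] tooly [-0.307 -0.952 -0.003] toolz [-0.952  0.307 -0.01 ] J [  2.9  -0.2 -19.8   0.1 -69.8  69.2] F [-0.22  0.05  0.35] open 0.00022585661293609663
need tool shift [0.0155 0.0002 0.0001]
level rotvec tool deg [ 0.   -0.59  0.15]
top squat 273 [0.422, -0.29, 0.055] 113 [0.411, -0.284, 0.055]
top btn 94 [0.443, -0.167, 0.08] 50 [0.435, -0.164, 0.079]
top mid 211 [0.428, 0.166, 0.091] 206 [0.428, 0.166, 0.091]
top bottle 51 [0.425, 0.021, 0.12] 0 [nan, nan, nan]
top tape 223 [0.443, 0.297, 0.048] 229 [0.443, 0.297, 0.048]
top parcel 691 [0.575, -0.478, 0.05] 691 [0.575, -0.478, 0.05]
side squat 343 [0.424, -0.295, 0.055] 337 [0.425, -0.295, 0.055]
side btn 117 [0.444, -0.171, 0.079] 107 [0.444, -0.172, 0.079]
side mid 177 [0.431, 0.159, 0.09] 179 [0.431, 0.159, 0.089]
side bottle 51 [0.428, 0.016, 0.12] 51 [0.428, 0.016, 0.119]
side tape 206 [0.448, 0.291, 0.047] 207 [0.447, 0.291, 0.047]
side parcel 880 [0.575, -0.481, 0.05] 885 [0.575, -0.481, 0.05]<stdin>:10: RuntimeWarning: Mean of empty slice.
  ret = um.true_divide(
```

View pics/side9.png

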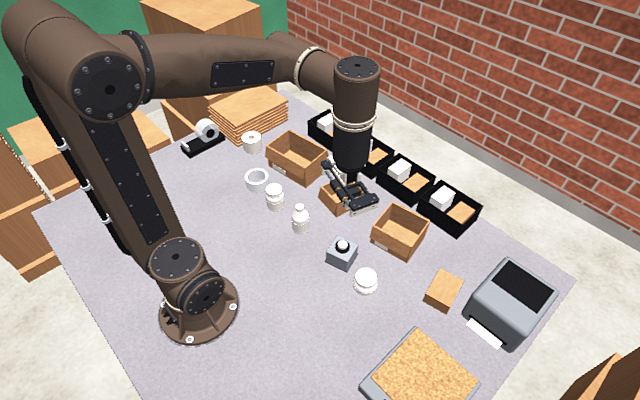

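The side view shows the gripper well clear, the button up at (343,245), and the squat jar still at (366,279). The bystanders are where they were. Handing in.

```bash
python3 -c "
from plant import ctrl
print(ctrl.close_job())"
```

```text
the job is handed in; nothing more can be done
None
```

I pointed at the squat jar, then at the smallest carton, pressed the confirm button to its stop and drew away. I handed the job in at about 16 s; no verdict is reported.

- **Jar:** I dwelt 2.25 s within about 5 mm of its centre line, with the fingertips about 45 mm above the lid.
- **Carton:** I dwelt 2.25 s within about 4 mm of the centre of its mouth, with the fingertips about 46 mm above the rim.
- **Button:** the fingertips stopped at about 76 mm height, the fully-down position. The measured force peaked at about 41 N, much more than the 5 N needed, but on the fingers and far below the 120 N wrist limit.
- **Last checks:** the side camera shows the button back up. The squat jar, mid jar, bottle, tape roll and parcel are within about 1 mm of where they began, and the tool force is near zero.
- **Checks that disagreed or were missed:** in the last top view the arm hid the bottle and partly hid the squat jar and the button, so its numbers for those differ. For them I relied on the side view. I checked the label roll only by eye in the last side picture.

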